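Try lamp sleeves on the leaning pin and sort them

ROBOT

A 7-joint arm with a two-finger parallel gripper is mounted at the origin on the work surface. World frame = base frame: x ahead of the robot, y to its left, z up, the work surface at z = 0. Lengths are in m, angles in rad, forces in N, time in s.
With the tool pointing down it reaches from about 0.425 to 0.925 m from the base axis. Payload 6.8 kg.
Tool frame: the origin (TCP) lies midway between the tips of the shut fingers; the grasp point (between the pads) lies 19 mm behind it (r.grip_depth is the distance from the TCP to the grasp point, in m); z points along the fingers, y is the line along which they close (so a half turn about z gives the same grasp; the last joint's range is limited). The gripper opens to 85 mm and grips with 20 to 120 N. Pads are 22 mm wide; open, the fingers measure 114 mm over their backs; the gripper's body (76 mm by 85 mm) begins 54 mm behind the grasp point. The pads swing forward as they close: fully open they stand 13 mm farther back than shut.
Start: joints at [-1.393, 0.477, 0.022, 1.555, -0.011, 1.109, -0.083], TCP at [0.19, 0.648, 0.231] pointing down, gripper open.
Joint ranges: [-2.96, 2.96], [-0.34, 2.1], [-1.41, 1.46], [0.24, 2.44], [-1.37, 4.51], [0.17, 1.92], [-2.96, 2.96]. Speed limits (rad/s): [2.39, 2.39, 3.14, 3.14, 3.14, 3.14, 3.14].

INTERFACE

Orientations are given as a rotation vector (axis times angle).
In Python, from bench import telemetry, grab_frame, calibration, order, silhouettes, r gives the robot as it stands.
- The arm moves only by the tool apply_moves, never from a script. Its argument "moves" is a list of rows, each a list of 7 numbers: the turn, a rotation vector about the tool's x, y, z scaled (see below), then the shift along the tool's x, y, z scaled (see below), then the opening, from -1 (shut) to 1 (fully open). A call has exactly 8 rows; each row shifts and turns the commanded pose from where the row before left it, along the tool's axes as they then stand; what a row does not reach is not made up. The controller multiplies each number of a shift by 1000 mm and each number of a turn by 6 degrees. A row lasts 1/12 s, in which the tool goes at most 41.7 mm and 7.16 degrees, less where a joint would pass 70% of its speed; a pose out of reach is approached as far as the arm can. A call with a number of a shift or a turn outside -1 to 1 is refused whole. A call with a gripper value outside its range is refused whole. The fingers move at their own pace and stop on an object; "grip_force" is the grip in N (left out, the last holds). Time passes only in rows, so rows that do not move let the fingers close, or fill a call up. It gives the time, the measured TCP pose, the force, the opening and the grip force at its end, in the units of the state.
- telemetry.get_obs(): the state, without advancing time (a new reading comes with each control period).
- grab_frame(name): name is "scene" or "top" or "wrist"; returns the picture (400x640x3 uint8, blue, green, red); there is no depth.
- calibration(name): a dict with "fx", "fy", "cx", "cy" (pixels), "world_from_camera" (4x4, takes a point from camera to world coordinates); the wrist camera has in their place "mount" (4x4, takes a point from camera to tool coordinates, whose origin is the TCP and whose axes are the flange's). Camera axes: x right, y down, z forward; pixel columns grow to the right and rows downward; lengths in m; the calibration is good to about 2 mm. A picture is of the moment at which its call begins: read the wrist's pose just before it. calibration takes no time and is no camera call.
- order.hand_in(): hands the job in; it is judged then, once.
Trained networks look in the newest picture that a camera, given by its name, has taken for a name from the list of things; names that differ only in an ending like _2 or _b are one class to them, and where a whole thing is asked for, a point or a joint stands for the part that bears it (a point fixed in the world has none). Each returns a list of dicts, best first, with "p" (0 to 1); they miss things now and then, are a little off and sometimes report something else, mostly with a low value. They report only what shows in the picture. A call takes as long as a camera call. They do not tell look-alikes from the thing itself.
- silhouettes(thing, camera): "mask" (400x640 bool, what is visible of it) and "extent" ([centre column, centre row, width, height] in pixels, round what is visible of it).
The state is a dict: "clock": time; "joints": joint angles; "qvel": joint speeds; "tau": joint torques, N m; "tcp_pos": TCP position; "orientation": TCP orientation; "contact_force": force on the tool from outside, world axes, zero at the start; "moment": the same for the moment, N m; "grip_width": finger opening in m; "gripper_force": force on a finger pad.
Only numpy, scipy, OpenCV 4.12 (cv2) and the standard library are available. Lean on these libraries where they do the work, as an engineer would, in place of code of your own. Each camera call takes 0.05 s, during which the arm holds its last target. There are 200 camera calls.

TASK

Two wooden lamp sleeves stand on the desk, and only one of them fits the leaning steel pin of the lamp foot. Try them on the pin until you have found the one that slides down fully home against the collar and let it sit there a moment; then take it off again and stand it upright in the rectangular tray, and stand the sleeve that does not fit upright in the round dish. Leave the vase, the books and the screwdriver where they are.

Things in the scene. Friction and masses are not known exactly. Their poses are not given: they have to be found in the camera images.
- sleeve_a: one of two turned walnut sleeves (round tubes open at both ends, 45 to 105 g) that look alike outside: 44 mm outer diameter, 90 mm long. One has a 29 mm bore and fits the pin, the other an 18 mm bore and does not; they are told apart by trying them or by their bores. Stands upright on the desk at the start. Origin: centre of its underside; z along the tube's axis, up.
- sleeve_b: one of two turned walnut sleeves (round tubes open at both ends, 45 to 105 g) that look alike outside: 44 mm outer diameter, 90 mm long. One has a 29 mm bore and fits the pin, the other an 18 mm bore and does not; they are told apart by trying them or by their bores. Stands upright on the desk at the start. Origin: centre of its underside; z along the tube's axis, up.
- pin: smooth round steel gauge pin, 24 mm thick, 70 mm long (last 10 mm taper to 14 mm), leaning 31.5 degrees from vertical, roughly towards the robot (within 23 degrees). At its lower end a collar 50 mm across, on whose flat upper face, square to the pin, a fitting sleeve rests when fully home. Origin: on the axis in that face, 50 mm above the desk; z runs along the pin to its tip.
- lamp_foot: black steel disc, 120 mm across, 20 mm thick, fixed on the desk; it carries the collar and the pin. Origin: centre of its underside; the pin leans towards its -x.
- pin_tip (a point): the free end of the pin, on its axis, 70 mm from the collar's face
- tray: rectangular pale wooden tray, open on top, fixed on the desk: 150 mm (its x) by 110 mm (its y) outside, 22 mm high, walls and floor 5 mm thick. Origin: centre of its underside.
- tray_in (a point): centre of the tray's inner floor, 5 mm above the desk; axes as the tray's
- dish: round white ceramic dish, fixed on the desk: 140 mm across outside, 22 mm high, upright wall and flat floor 5 mm thick. Origin: centre of its underside.
- dish_in (a point): centre of the dish's inner floor, 5 mm above the desk
- vase: bystander: amber glass vase, 90 mm across, 150 mm tall, loose, upright. Origin: centre of its underside.
- books: bystander: two closed books lying on each other, about 115 x 170 x 52 mm high. Origin: centre of the underside.
- screwdriver: bystander: screwdriver lying flat on the desk near the robot. Its own x axis runs along it, from handle to tip.
Things that resemble listed ones, but are neither listed nor needed, are in the scene too. Leave any orange or yellow look-alike of the sleeve_b alone. Several things look just like the dish: the one meant starts farthest to the robot's right.

How it is judged:
On the way:
1. the sleeve that fits is on the pin, fully home against the collar (z of sleeve_a in the frame of pin between -0.006 and 0.008 m and distance between sleeve_a and pin below 0.012 m and angle between the z axis of sleeve_a and the z axis of pin, either way round below 0.12 rad), for 0.2 s.
At the end, for the whole second after the job is handed in: The sleeve that fits stands upright (within 7 degrees) and at rest inside the rectangular tray, underside within 6 mm of its floor; the other stands likewise inside the round dish. Before that, the fitting sleeve was home on the pin (within 8 mm of the collar) for 0.2 s (angle between each of sleeve_a, sleeve_b's own z axis and vertical below 0.12 rad and z of sleeve_a in the frame of tray_in between -0.006 and 0.006 m and linear speed of each of sleeve_a, sleeve_b below 0.02 m/s and x of sleeve_a in the frame of tray_in between -0.055 and 0.055 m and y of sleeve_a in the frame of tray_in between -0.035 and 0.035 m and z of sleeve_b in the frame of dish_in between -0.006 and 0.006 m and horizontal distance between sleeve_b and dish_in below 0.046 m); the robot touches nothing.
It fails at once if the vase, the books or the screwdriver moved more than 30 mm (distance of any of vase, books, screwdriver from where it was at the start of the episode above 0.03 m).
It also fails if it takes over 72 s, if anything falls off the work surface, if the arm or the gripper's body presses on something with over 40 N, if the wrist force passes 120 N, or if a joint passes its speed limit or range.

## Working session

There is one attempt and no reset: what is moved stays moved. The work goes in short steps, Python scripts to look and compute and a tool call to move; the robot and the scene stay as the last step left them, time stands still between calls to the robot, and variables do not carry over. Pictures are saved under pics/ and viewed, at most 10 in all, crops included, and the job is handed in when it is done.

Besides the shell and the picture viewer there is one more tool, called by a JSON object that holds its "api" and its "payload", one argument or row to a line. apply_moves: Moves the arm, as the interface text tells. Its arguments: {"type":"object","properties":{"moves":{"type":"array"},"grip_force":{"type":"number"}},"required":["moves"]}

```bash
ls; mkdir -p pics; python3 - <<'E'
from bench import telemetry, grab_frame, calibration, order, silhouettes, r
import cv2,numpy as np
o=telemetry.get_obs(); print({k:np.round(v,3) for k,v in o.items()})
for n in ("scene","top"):
    cv2.imwrite(f"pics/{n}0.png",grab_frame(n)); c=calibration(n); print(n,c)
    for t in ("sleeve_a","pin","lamp_foot","tray","dish","vase","books","screwdriver"):
        print(n,t,[(round(d["p"],2),np.round(d["extent"]).tolist()) for d in silhouettes(t,n)])
print(calibration("wrist"))
E
```

```text
pics
{'clock': np.float64(0.0), 'joints': array([-1.393,  0.478,  0.022,  1.556, -0.011,  1.109, -0.083]), 'qvel': array([ 0.   , -0.001, -0.   , -0.   , -0.   , -0.001, -0.   ]), 'tau': array([ 1.0000e-03, -5.9646e+01,  1.6080e+00, -2.8119e+01,  1.2000e-02,
        9.0000e-03,  0.0000e+00]), 'tcp_pos': array([0.19 , 0.647, 0.23 ]), 'orientation': array([-4.470e-01, -3.109e+00,  3.000e-03]), 'contact_force': array([0.314, 0.048, 0.09 ]), 'moment': array([-0.044,  0.061, -0.004]), 'gripper_force': np.float64(0.0), 'grip_width': np.float64(0.086)}
scene {'fx': 402.48583037889017, 'fy': 402.48583037889017, 'cx': 320.2415578325643, 'cy': 204.8963531475017, 'world_from_camera': array([[-0.17348688,  0.6417345 , -0.74704694,  1.19755076],
       [ 0.98479036,  0.12035875, -0.12530651,  0.11524518],
       [ 0.00950012, -0.75742366, -0.65285461,  0.63945891],
       [ 0.        ,  0.        ,  0.        ,  1.        ]])}
scene sleeve_a [(0.84, [349.0, 185.0, 19.0, 38.0]), (0.82, [389.0, 199.0, 26.0, 45.0]), (0.78, [387.0, 173.0, 21.0, 33.0]), (0.76, [253.0, 182.0, 19.0, 42.0])]
scene pin [(
[... 1376 characters left out ...]
[454.0, 218.0, 56.0, 51.0]), (0.85, [426.0, 290.0, 54.0, 49.0])]
top vase [(0.93, [395.0, 133.0, 36.0, 36.0])]
top books [(0.73, [240.0, 128.0, 72.0, 50.0]), (0.72, [452.0, 216.0, 52.0, 50.0])]
top screwdriver [(0.6, [327.0, 267.0, 10.0, 73.0])]
{'fx': 307.62925189304383, 'fy': 307.62925189304383, 'cx': 320.57621395330614, 'cy': 197.5118844080607, 'mount': array([[-1.82553113e-06, -9.47303345e-01, -3.20337904e-01,
         8.23517786e-02],
       [ 9.99999933e-01, -1.19135705e-04,  3.46609375e-04,
        -6.99753113e-04],
       [-3.66507902e-04, -3.20337882e-01,  9.47303281e-01,
        -1.40970670e-01],
       [ 0.00000000e+00,  0.00000000e+00,  0.00000000e+00,
         1.00000000e+00]])}
```

```bash
python3 - <<'E'
import cv2,numpy as np
a=cv2.imread("pics/top0.png")[90:330,160:500]; b=cv2.imread("pics/scene0.png")[130:390,120:500]
cv2.imwrite("pics/topc.png",cv2.resize(a,None,fx=2.3,fy=2.3,interpolation=3))
cv2.imwrite("pics/scenec.png",cv2.resize(b,None,fx=2,fy=2,interpolation=3))
E
```

```text
(no output)
```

View pics/topc.png

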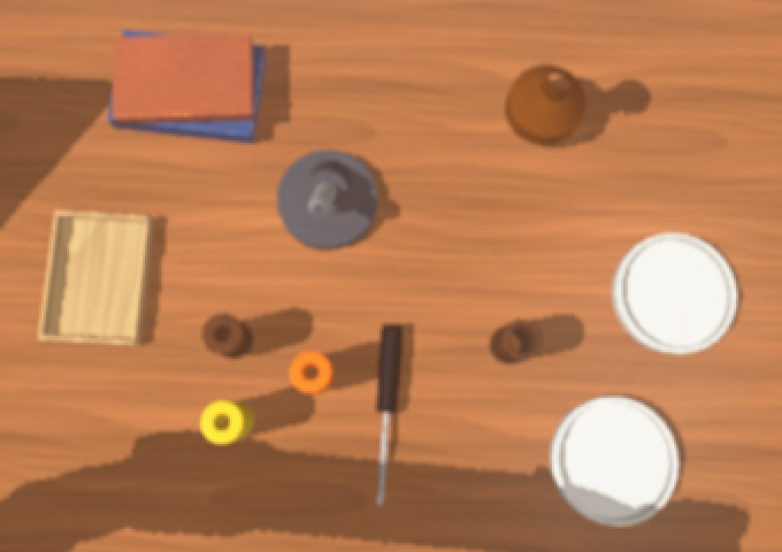

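View pics/scenec.png

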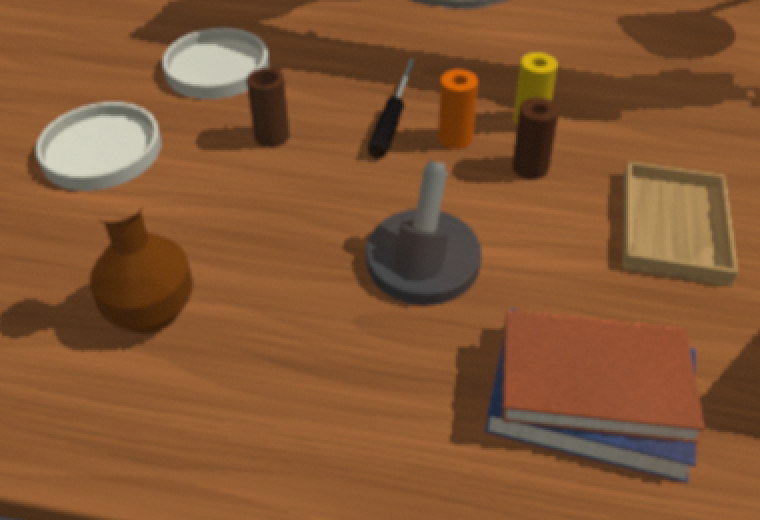

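The top view shows four sleeve-like things. The walnut ones are at top px (259,237) and (382,237). The yellow one at (257,273) and the orange one at (295,252) are look-alikes and stay put. The rightmost dish is at (454,218). The right-hand walnut sleeve seems to have the wide bore. Next I'll measure everything from both views.

```bash
cat > h.py <<'E'
from bench import telemetry, grab_frame, calibration, order, silhouettes, r
import cv2, numpy as np
from scipy.optimize import least_squares
from scipy.spatial.transform import Rotation as R
TH=np.linspace(0,2*np.pi,24,endpoint=False); D=np.c_[np.cos(TH),np.sin(TH)]
A=np.linspace(0,2*np.pi,48,endpoint=False); C=np.c_[np.cos(A),np.sin(A),0*A]
def cam(n):
    c=dict(calibration(n))
    if n=="wrist":
        o=telemetry.get_obs(); T=np.eye(4); T[:3,:3]=R.from_rotvec(o["orientation"]).as_matrix(); T[:3,3]=o["tcp_pos"]
        c["world_from_camera"]=T@c["mount"]
    return c
def proj(c,P):
    W=c["world_from_camera"]; q=(P-W[:3,3])@W[:3,:3]
    return np.c_[c["fx"]*q[:,0]/q[:,2]+c["cx"], c["fy"]*q[:,1]/q[:,2]+c["cy"]]
def mask(t,n,px):
    ds=[d for d in silhouettes(t,n) if np.hypot(*(np.array(d["extent"][:2])-px))<25]
    if not ds: print("none",t,n); return None
    return ds[0]["mask"]
def sup(m):
    v,u=np.nonzero(m); P=np.c_[u,v].astype(float); return (P@D.T).max(0)+0.5
def fit(model,p0,obs):
    S=[(c,sup(m)) for c,m in obs if m is not None]
    f=lambda p:np.concatenate([(proj(c,model(p))@D.T).max(0)-s for c,s in S])
    s=least_squares(f,p0,loss="soft_l1",x_scale=0.01*np.ones(len(p0)))
    return s.x, np.sqrt(np.mean(s.fun**2))
def cyl(rad): return lambda p: np.vstack([C*rad+[p[0],p[1],0],C*rad+[p[0],p[1],p[2]]])
def tray(p):
    b=np.array([[x,y,z] for x in(-.075,.075) for y in(-.055,.055) for z in(0,1)]); b[:,2]*=p[2]
    return R.from_euler("z",p[3]).apply(b)+[p[0],p[1],0]
def lamp(p,foot=True): # x,y of pin origin, azimuth of lean, offset foot centre from pin origin along lean
    s,c=np.sin(np.radians(31.5)),np.cos(np.radians(31.5)); ca,sa=np.cos(p[2]),np.sin(p[2])
    z=np.array([s*ca,s*sa,c]); x=np.array([c*ca,c*sa,-s]); y=np.cross(z,x); M=np.c_[x,y,z]
    o=np.array([p[0],p[1],.05]); circ=lambda rr,h:o+(C*rr+[0,0,h])@M.T
    f=np.array([p[0]+p[3]*ca,p[1]+p[3]*sa,0])
    L=[circ(.007,.07),circ(.012,.06),circ(.012,0),circ(.025,0)]
    if foot: L+=[C*.06+f,C*.06+f+[0,0,.02]]
    return np.vstack(L)
E
python3 - <<'E'
from h import *
c={n:cam(n) for n in("scene","top")}
for n in c: grab_frame(n)
def go(name,t,model,p0,ps,pt):
    obs=[(c[n],mask(t,n,p)) for n,p in(("scene",ps),("top",pt))]
    x,e=fit(model,p0,obs); print(name,np.round(x,4),"rms px",round(e,2))
go("sleeveL","sleeve_a",cyl(.022),[.5,.15,.09],(387,199),(260,237))
go("sleeveR","sleeve_a",cyl(.022),[.5,-.15,.09],(253,182),(382,237))
go("dish","dish",cyl(.07),[.5,-.3,.02],(168,202),(454,218))
go("vase","vase",cyl(.045),[.7,-.2,.15],(191,267),(394,134))
go("tray","tray",tray,[.5,.3,.02,1.5],(460,242),(200,213))
go("lamp","lamp_foot",lamp,[.6,.05,3.1,-.02],(331,246),(300,178))
E
```

```text
sleeveL [0.4667 0.1487 0.0896] rms px 0.46
sleeveR [ 0.4682 -0.1697  0.0899] rms px 0.47
dish [ 0.533  -0.3628  0.0226] rms px 0.44
vase [ 0.7404 -0.2107  0.0769] rms px 2.91
tray [0.5338 0.3117 0.0106 1.4278] rms px 5.04
lamp [6.3710e-01 4.6000e-02 2.9877e+00 1.3000e-03] rms px 0.29
```

```bash
cat >> h.py <<'E'
def pose():
    o=telemetry.get_obs(); return np.array(o["tcp_pos"]),R.from_rotvec(o["orientation"])
def rot(az,tilt=0.,psi=0.): # tool x azimuth az; tool z = down, tilted away from az by tilt; then spun psi about tool z
    return R.from_euler("z",az)*R.from_matrix(np.array([[1.,0,0],[0,-1,0],[0,0,-1]]))*R.from_euler("y",-tilt)*R.from_euler("z",psi)
def plan(p,q,goal,rg,n):
    w=(q.inv()*rg).as_rotvec()/n; dq=R.from_rotvec(w)
    M=np.zeros((3,3)); qq=q
    for i in range(n): M+=qq.as_matrix(); qq=qq*dq
    s=np.linalg.solve(M,goal-p)
    print(f"rows={n} turn",np.round(np.degrees(w)/6,3).tolist(),"shift",np.round(s,4).tolist(),"|s|mm",round(np.linalg.norm(s)*1000,1))
    return goal,rg
E
python3 - <<'E'
from h import *
p,q=pose(); az=np.radians(171.2)
a=plan(p,q,np.array([.5,.18,.30]),rot(az),16)
print(q.as_matrix().round(3),rot(az).as_matrix().round(3))
E
```

```text
rows=16 turn [0.0, -0.0, -0.079] shift [-0.0254, -0.0242, -0.0043] |s|mm 35.3
[[-0.959  0.282  0.   ]
 [ 0.282  0.959  0.   ]
 [ 0.     0.    -1.   ]] [[-0.988  0.153  0.   ]
 [ 0.153  0.988  0.   ]
 [ 0.     0.    -1.   ]]
```

{"api": "apply_moves", "payload": {
  "moves": [
    [0,0,-0.079,-0.0254,-0.0242,-0.0043,1],
    [0,0,-0.079,-0.0254,-0.0242,-0.0043,1],
    [0,0,-0.079,-0.0254,-0.0242,-0.0043,1],
    [0,0,-0.079,-0.0254,-0.0242,-0.0043,1],
    [0,0,-0.079,-0.0254,-0.0242,-0.0043,1],
    [0,0,-0.079,-0.0254,-0.0242,-0.0043,1],
    [0,0,-0.079,-0.0254,-0.0242,-0.0043,1],
    [0,0,-0.079,-0.0254,-0.0242,-0.0043,1]
  ]
}}

```text
clock: 2.27
tcp_pos: [0.3383, 0.4073, 0.2662]
orientation: [0.343, 3.123, 0.001]
contact_force: [0.6, 0.4, 0.5]
grip_width: 0.0853
gripper_force: 0.0
```

{"api": "apply_moves", "payload": {
  "moves": [
    [0,0,-0.079,-0.0254,-0.0242,-0.0043,1],
    [0,0,-0.079,-0.0254,-0.0242,-0.0043,1],
    [0,0,-0.079,-0.0254,-0.0242,-0.0043,1],
    [0,0,-0.079,-0.0254,-0.0242,-0.0043,1],
    [0,0,-0.079,-0.0254,-0.0242,-0.0043,1],
    [0,0,-0.079,-0.0254,-0.0242,-0.0043,1],
    [0,0,-0.079,-0.0254,-0.0242,-0.0043,1],
    [0,0,-0.079,-0.0254,-0.0242,-0.0043,1]
  ]
}}

```text
clock: 2.93
tcp_pos: [0.5012, 0.1787, 0.3007]
orientation: [0.24, 3.132, 0.001]
contact_force: [0.8, 0.4, -0.5]
grip_width: 0.0854
gripper_force: 0.0
```

```bash
python3 - <<'E'
from h import *
p,q=pose(); print(p.round(4),q.as_rotvec().round(3),telemetry.get_obs()["clock"])
c=cam("wrist"); f=grab_frame("wrist"); cv2.imwrite("pics/w1.png",f)
for n,P in(("lamp",[.637,.046,.05]),("L",[.4667,.1487,.09]),("R",[.468,-.17,.09]),("tray",[.53,.31,.01]),("tip",[.60,.05,.11])): print(n,proj(c,np.array([P])).round())
for t in ("sleeve_a","pin","lamp_foot","tray"):
    print(t,[(round(d["p"],2),np.round(d["extent"]).tolist()) for d in silhouettes(t,"wrist")])
E
```

```text
[0.5012 0.1787 0.3007] [2.400e-01 3.132e+00 1.000e-03] 2.9333
lamp [[245. 266.]]
L [[290. 142.]]
R [[ 27. 185.]]
tray [[415. 161.]]
tip [[230. 265.]]
sleeve_a [(0.92, [212.0, 123.0, 55.0, 47.0]), (0.88, [292.0, 140.0, 39.0, 40.0]), (0.68, [275.0, 58.0, 49.0, 46.0]), (0.61, [54.0, 176.0, 86.0, 51.0])]
pin [(0.7, [248.0, 264.0, 38.0, 36.0])]
lamp_foot [(0.92, [252.0, 250.0, 79.0, 72.0])]
tray [(0.78, [413.0, 163.0, 87.0, 115.0]), (0.52, [248.0, 266.0, 40.0, 30.0])]
```

View pics/w1.png

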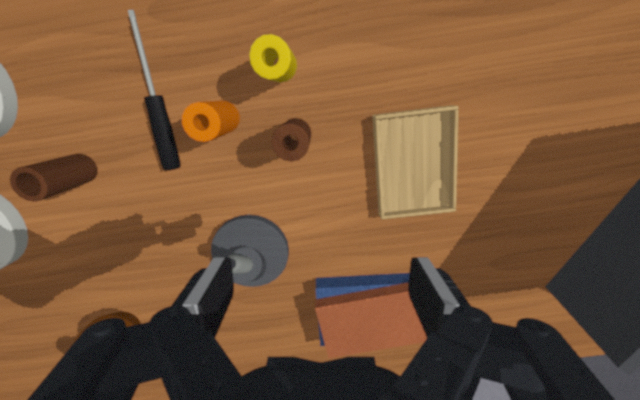

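The wrist view shows the right walnut sleeve at (28,182) with a wide bore and the left one at (292,140) with a narrow bore. I'll take the right one as the fit. I'll refine the tray, lamp and neighbours and plan that grasp.

```bash
python3 - <<'E'
from h import *
T,S=cam("top"),cam("scene"); W=cam("wrist")
for n in("top","scene","wrist"): grab_frame(n)
def go(name,t,model,p0,*v):
    cs={"top":T,"scene":S,"wrist":W}
    obs=[(cs[n],mask(t,n,np.array(px))) for n,px in v]
    x,e=fit(model,p0,obs); print(name,np.round(x,4),"rms",round(e,2)); return x
go("tray w","tray",tray,[.53,.31,.02,1.5],("wrist",(413,163)))
go("tray t","tray",tray,[.53,.31,.02,1.5],("top",(200,213)))
go("tray s","tray",tray,[.53,.31,.02,1.5],("scene",(460,242)))
go("L w","sleeve_a",cyl(.022),[.467,.149,.09],("wrist",(292,140)),("top",(260,237)))
go("orange","sleeve_a",cyl(.022),[.44,.08,.09],("wrist",(212,123)),("scene",(349,185)))
go("yellow","sleeve_a",cyl(.022),[.38,.15,.09],("wrist",(275,58)),("top",(259,272)))
go("lamp s","lamp_foot",lamp,[.637,.046,2.99,0],("scene",(331,246)))
go("lamp s+t","lamp_foot",lamp,[.637,.046,2.99,0],("scene",(331,246)),("top",(300,178)))
go("pin w","lamp_foot",lamp,[.637,.046,2.99,0],("wrist",(252,250)))
p,q=pose()
az=np.radians(171.2)
g=np.array([.4682,-.1697,.22]); a=plan(p,q,g,rot(az),16)
plan(*a,np.array([.4682,-.1697,.053]),rot(az),8)
E
```

```text
tray w [0.5355 0.3106 0.0036 1.567 ] rms 8.46
tray t [0.534  0.286  0.     1.5004] rms 11.91
tray s [0.5335 0.3103 0.0141 1.4282] rms 5.29
L w [0.4674 0.1474 0.0885] rms 0.27
orange [0.4293 0.0533 0.0884] rms 0.51
yellow [0.376  0.1429 0.0877] rms 0.4
lamp s [6.3620e-01 4.6300e-02 3.0194e+00 1.4000e-03] rms 0.29
lamp s+t [6.3610e-01 4.6000e-02 3.0123e+00 1.3000e-03] rms 0.43
none lamp_foot wristTraceback (most recent call last):
  File "<stdin>", line 16, in <module>
  File "<stdin>", line 7, in go
  File "h.py", line 25, in fit
    s=least_squares(f,p0,loss="soft_l1",x_scale=0.01*np.ones(len(p0)))
    return func(*args, **kwargs)
    vector_fun = VectorFunction(
        fun_wrapped,
    ...<6 lines>...
        workers=workers
    )
    self._update_fun()
    ~~~~~~~~~~~~~~~~^^
    self.f = self.fun_wrapped(xp_copy(self.x))
             ~~~~~~~~~~~~~~~~^^^^^^^^^^^^^^^^^
    return np.atleast_1d(self.fun(x))
                         ~~~~~~~~^^^
    return self.f(x, *self.args, **self.kwargs)
           ~~~~~~^^^^^^^^^^^^^^^^^^^^^^^^^^^^^^
  File "h.py", line 24, in <lambda>
    f=lambda p:np.concatenate([(proj(c,model(p))@D.T).max(0)-s for c,s in S])
               ~~~~~~~~~~~~~~^^^^^^^^^^^^^^^^^^^^^^^^^^^^^^^^^^^^^^^^^^^^^^^^
ValueError: need at least one array to concatenate
```

```bash
python3 - <<'E'
from h import *
T,S=cam("top"),cam("scene"); W=cam("wrist")
for n in("top","scene","wrist"): grab_frame(n)
cs={"top":T,"scene":S,"wrist":W}
V=dict(wrist=(413,163),top=(200,213),scene=(460,242)); M={n:mask("tray",n,np.array(V[n])) for n in V}
for k in (["wrist"],["top"],["scene"],["wrist","scene"]): print(k,*fit(tray,[.53,.31,.02,0.],[(cs[n],M[n]) for n in k]))
m=mask("lamp_foot","wrist",np.array([252,250]))
if m is not None: print("lamp",*fit(lamp,[.636,.046,3.0,0.],[(W,m),(S,mask("lamp_foot","scene",np.array([331,246])))]))
p,q=pose(); az=np.radians(172)
g=np.array([.4682,-.1697,.22]); a=plan(p,q,g,rot(az),16)
plan(*a,np.array([.4682,-.1697,.054]),rot(az),8)
E
```

```text
['wrist'] [ 0.53650178  0.30975326  0.01314852 -0.03903819] 0.5850896457726324
['top'] [ 5.31262370e-01  3.03426683e-01 -3.78493921e-09  3.17463989e-03] 18.17811737381987
['scene'] [ 0.53425309  0.3108281   0.01740983 -0.03095985] 0.35248597885301197
['wrist', 'scene'] [ 0.53557011  0.30975353  0.01601265 -0.03791155] 0.7612122101682105
lamp [6.36207170e-01 4.59435839e-02 2.96053238e+00 1.62849085e-03] 0.7278552612233847
rows=16 turn [0.0, -0.0, -0.008] shift [-0.0012, -0.0219, 0.005] |s|mm 22.5
rows=8 turn [0.0, 0.0, 0.0] shift [-0.0, 0.0, 0.0207] |s|mm 20.7
```

{"api": "apply_moves", "payload": {
  "moves": [
    [0,0,-0.008,-0.0012,-0.0219,0.005,1],
    [0,0,-0.008,-0.0012,-0.0219,0.005,1],
    [0,0,-0.008,-0.0012,-0.0219,0.005,1],
    [0,0,-0.008,-0.0012,-0.0219,0.005,1],
    [0,0,-0.008,-0.0012,-0.0219,0.005,1],
    [0,0,-0.008,-0.0012,-0.0219,0.005,1],
    [0,0,-0.008,-0.0012,-0.0219,0.005,1],
    [0,0,-0.008,-0.0012,-0.0219,0.005,1]
  ]
}}

```text
clock: 5.05
tcp_pos: [0.4835, 0.0045, 0.26]
orientation: [0.23, 3.133, 0.0]
contact_force: [0.5, 0.4, -0.2]
grip_width: 0.0853
gripper_force: 0.0
```

{"api": "apply_moves", "payload": {
  "moves": [
    [0,0,-0.008,-0.0012,-0.0219,0.005,1],
    [0,0,-0.008,-0.0012,-0.0219,0.005,1],
    [0,0,-0.008,-0.0012,-0.0219,0.005,1],
    [0,0,-0.008,-0.0012,-0.0219,0.005,1],
    [0,0,-0.008,-0.0012,-0.0219,0.005,1],
    [0,0,-0.008,-0.0012,-0.0219,0.005,1],
    [0,0,-0.008,-0.0012,-0.0219,0.005,1],
    [0,0,-0.008,-0.0012,-0.0219,0.005,1]
  ]
}}

```text
clock: 5.72
tcp_pos: [0.4679, -0.1702, 0.22]
orientation: [0.219, 3.133, 0.0]
contact_force: [0.8, -0.8, -1.0]
grip_width: 0.0851
gripper_force: 0.0
```

```bash
python3 - <<'E'
from h import *
p,q=pose(); print(p.round(4),telemetry.get_obs()["clock"],r.grip_depth)
W=cam("wrist"); f=grab_frame("wrist")
px=proj(W,np.array([[.4682,-.1697,.045],[.533,-.3628,.01],[.4682,-.1697,.09]])); print(px.round())
m=mask("sleeve_a","wrist",px[0])
S=cam("scene");grab_frame("scene")
print(fit(cyl(.022),[.468,-.17,.09],[(W,m)]),fit(cyl(.022),[.468,-.17,.09],[(W,m),(S,mask("sleeve_a","scene",np.array([253,182])))]))
u,v=px[2].round().astype(int); cv2.imwrite("pics/w2.png",cv2.resize(f[max(0,v-60):v+90,max(0,u-100):u+100],None,fx=3,fy=3))
grab_frame("wrist"); m=mask("dish","wrist",px[1])
if m is not None: print("dish",fit(cyl(.07),[.533,-.363,.022],[(W,m)]))
print([(round(d["p"],2),np.round(d["extent"]).tolist()) for d in silhouettes("sleeve_a","wrist")])
E
```

```text
[ 0.4679 -0.1702  0.22  ] 5.7167 0.0187
[[322. 176.]
 [177. 239.]
 [322. 188.]]
(array([ 0.46837198, -0.17104525,  0.08543202]), np.float64(0.32950332177410113)) (array([ 0.46762293, -0.17081993,  0.08789471]), np.float64(0.4437141777207263))
dish (array([ 0.5328311 , -0.36574992,  0.01854641]), np.float64(1.9726765808721831))
[(0.95, [319.0, 176.0, 48.0, 61.0]), (0.85, [611.0, 37.0, 58.0, 56.0]), (0.7, [546.0, 109.0, 103.0, 62.0]), (0.65, [607.0, 133.0, 66.0, 48.0])]
```

View pics/w2.png

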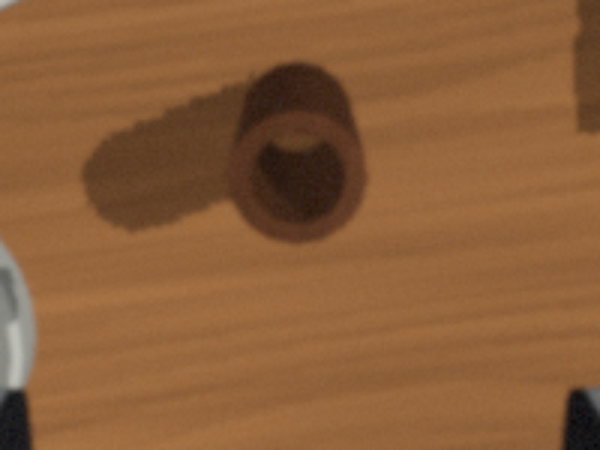

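The crop shows the walnut sleeve with a bore-to-outside ratio of about 90/132 = 0.68, so 29 mm. This is the fitting one. Descend and grip.

{"api": "apply_moves", "payload": {
  "moves": [
    [0,0,0,0,0,0.021,1],
    [0,0,0,0,0,0.021,1],
    [0,0,0,0,0,0.021,1],
    [0,0,0,0,0,0.021,1],
    [0,0,0,0,0,0.021,1],
    [0,0,0,0,0,0.021,1],
    [0,0,0,0,0,0.021,1],
    [0,0,0,0,0,0.021,1]
  ]
}}

```text
clock: 6.73
tcp_pos: [0.4687, -0.168, 0.0513]
orientation: [0.216, 3.133, 0.001]
contact_force: [0.5, -0.4, 0.1]
grip_width: 0.0856
gripper_force: 0.0
```

{"api": "apply_moves", "payload": {
  "moves": [
    [0,0,0,0,0,0,-1],
    [0,0,0,0,0,0,-1],
    [0,0,0,0,0,0,-1],
    [0,0,0,0,0,0,-1],
    [0,0,0,0,0,0,-1],
    [0,0,0,0,0,0,-1],
    [0,0,0,0,0,0,-1],
    [0,0,0,0,0,0,-1]
  ],
  "grip_force": 40
}}

```text
clock: 7.4
tcp_pos: [0.4692, -0.1692, 0.0534]
orientation: [0.22, 3.131, 0.0]
contact_force: [-0.4, 1.0, 8.5]
grip_width: 0.0422
gripper_force: 41.3
```

```bash
python3 - <<'E'
from h import *
p,q=pose(); print(p.round(4),telemetry.get_obs()["grip_width"],telemetry.get_obs()["clock"])
az=2.99; zt=.0  # sleeve underside is at tool z distance p[2] ahead of TCP along tool z
s,c=np.sin(np.radians(31.5)),np.cos(np.radians(31.5)); z=np.array([s*np.cos(az),s*np.sin(az),c]); o=np.array([.6362,.046,.05])
sleeve=np.array([.468,-.1705,0]); off=q.inv().apply(sleeve-p); off[1]=0; print("off",off.round(4))
off[0]=0
rg=R.from_euler("z",az)*R.from_matrix(np.diag([1.,-1,-1]))*R.from_euler("y",-np.radians(31.5))
tcp=lambda h:o+z*h-rg.apply(off)
print(rg.apply([0,0,1]),-z,[tcp(h).round(4) for h in(.1,.02,0)])
a=plan(p,q,np.array([.468,-.17,.20]),rot(az),5)
a=plan(*a,tcp(.11),rg,11)
a=plan(*a,tcp(.0),rg,8)
E
```

```text
[ 0.4692 -0.1692  0.0534] 0.042207980961416924 7.4
off [0.0011 0.     0.0534]
[ 0.51650646 -0.07890393 -0.85264016] [ 0.51650646 -0.07890393 -0.85264016] [array([0.557 , 0.0581, 0.1808]), array([0.5983, 0.0518, 0.1126]), array([0.6086, 0.0502, 0.0955])]
rows=5 turn [0.001, 0.005, 0.022] shift [0.0002, -0.0002, -0.0293] |s|mm 29.3
rows=11 turn [0.0, -0.477, 0.0] shift [-0.0041, 0.0217, 0.0021] |s|mm 22.2
rows=8 turn [0.0, 0.0, 0.0] shift [-0.0, 0.0, 0.0138] |s|mm 13.8
```

{"api": "apply_moves", "payload": {
  "moves": [
    [0,0,0.014,0,0,-0.0184,-1],
    [0,0,0.014,0,0,-0.0184,-1],
    [0,0,0.014,0,0,-0.0184,-1],
    [0,0,0.014,0,0,-0.0184,-1],
    [0,0,0.014,0,0,-0.0184,-1],
    [0,0,0.014,0,0,-0.0184,-1],
    [0,0,0.014,0,0,-0.0184,-1],
    [0,0,0.014,0,0,-0.0184,-1]
  ]
}}

```text
clock: 8.07
tcp_pos: [0.4678, -0.1692, 0.2006]
orientation: [0.239, 3.132, 0.0]
contact_force: [-0.1, 0.3, -0.9]
grip_width: 0.0423
gripper_force: 40.9
```

{"api": "apply_moves", "payload": {
  "moves": [
    [0,-0.477,0,-0.0041,0.0217,0.0021,-1],
    [0,-0.477,0,-0.0041,0.0217,0.0021,-1],
    [0,-0.477,0,-0.0041,0.0217,0.0021,-1],
    [0,-0.477,0,-0.0041,0.0217,0.0021,-1],
    [0,-0.477,0,-0.0041,0.0217,0.0021,-1],
    [0,-0.477,0,-0.0041,0.0217,0.0021,-1],
    [0,-0.477,0,-0.0041,0.0217,0.0021,-1],
    [0,-0.477,0,-0.0041,0.0217,0.0021,-1]
  ]
}}

```text
clock: 8.73
tcp_pos: [0.529, -0.0018, 0.1892]
orientation: [0.208, 2.732, -0.04]
contact_force: [0.7, -1.2, -0.6]
grip_width: 0.0426
gripper_force: 41.0
```

{"api": "apply_moves", "payload": {
  "moves": [
    [0,-0.477,0,-0.0041,0.0217,0.0021,-1],
    [0,-0.477,0,-0.0041,0.0217,0.0021,-1],
    [0,-0.477,0,-0.0041,0.0217,0.0021,-1],
    [0,0,0,0,0,0,-1],
    [0,0,0,0,0,0,-1],
    [0,0,0,0,0,0,-1],
    [0,0,0,0,0,0,-1],
    [0,0,0,0,0,0,-1]
  ]
}}

```text
clock: 9.4
tcp_pos: [0.5504, 0.0508, 0.1883]
orientation: [0.203, 2.6, -0.058]
contact_force: [0.7, 0.0, -1.7]
grip_width: 0.0421
gripper_force: 41.0
```

```bash
cat >> h.py <<'E'
AZ=2.99; O=np.array([.6362,.046,.05])
def pinz(az=AZ):
    s,c=np.sin(np.radians(31.5)),np.cos(np.radians(31.5)); return np.array([s*np.cos(az),s*np.sin(az),c])
def tube(p): # underside centre p[:3], axis tilt vector p[3:5], 90 mm tube
    z=np.array([p[3],p[4],1]); z/=np.linalg.norm(z); x=np.cross([0,1.,0],z); x/=np.linalg.norm(x); M=np.c_[x,np.cross(z,x),z]
    b=np.array(p[:3])+(C*.022)@M.T; return np.vstack([b,b+z*.09])
E
python3 - <<'E'
from h import *
p,q=pose(); print(p.round(4),telemetry.get_obs()["contact_force"],telemetry.get_obs()["clock"])
z=pinz(); tz=q.apply([0,0,1]); print("tool z vs pin deg",np.degrees(np.arccos(-tz@z)))
b=p+tz*.0534; d=b-O; print("h",d@z,"lat tool",q.inv().apply(d-z*(d@z)).round(4))
S=cam("scene"); f=grab_frame("scene"); px=proj(S,np.array([b-tz*.045,O+z*.07])); print(px)
m=mask("sleeve_a","scene",px[0])
if m is not None:
    zz=-tz; print(fit(lambda v:tube([b[0]+v[0],b[1]+v[1],b[2]+v[2],zz[0]/zz[2],zz[1]/zz[2]]),[0,0,0.],[(S,m)]))
u,v=px[1].astype(int); cv2.imwrite("pics/s3.png",cv2.resize(f[v-70:v+70,u-80:u+80],None,fx=4,fy=4,interpolation=3))
E
```

```text
[0.5504 0.0508 0.1883] [ 0.73133084  0.04668752 -1.67721957] 9.4
tool z vs pin deg 0.8706120297115384
h 0.10919992978292489 lat tool [ 0.0014 -0.0084  0.0001]
[[342.25893666 167.49459746]
 [338.28509856 210.00333034]]
(array([-0.25803611, -0.00265541, -0.24380618]), np.float64(2.2380643794697748))
```

View pics/s3.png

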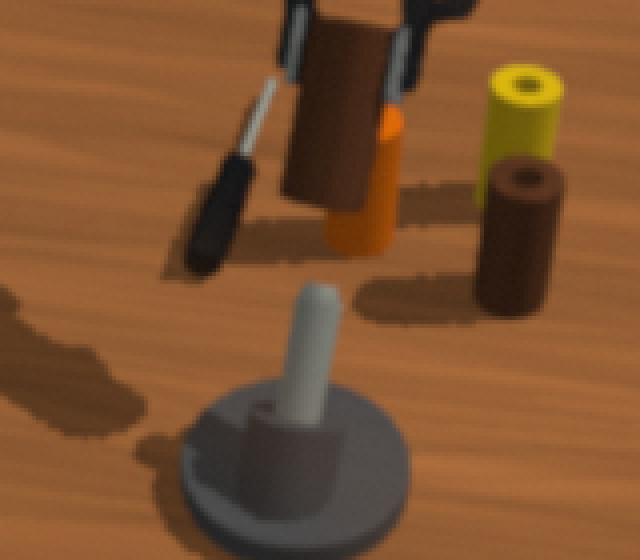

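```bash
python3 - <<'E'
from h import *
p,q=pose(); z=pinz(); tz=q.apply([0,0,1]); b=p+tz*.0534
S=cam("scene"); P=tube([*b,-tz[0]/-tz[2],tz[1]/tz[2]])
f=cv2.imread("pics/s3.png"); pr=lambda X:((proj(S,X)-[338-80,210-70])*4+[2,2]).astype(int)
for k in (P[:48],P[48:]): cv2.polylines(f,[pr(k)],True,(0,255,0),1)
L=lamp([.6362,.046,AZ,.0014])
for i in range(0,len(L),48): cv2.polylines(f,[pr(L[i:i+48])],True,(0,255,255),1)
cv2.imwrite("pics/s3o.png",f)
rg=rot(AZ,np.radians(31.5)); plan(p,q,O+z*.09+z*.0534,rg,4)
plan(O+z*.1434,rg,O+z*.0534,rg,8)
E
```

```text
rows=4 turn [-0.008, -0.035, -0.006] shift [-0.0002, 0.002, 0.0048] |s|mm 5.2
rows=8 turn [0.0, 0.0, 0.0] shift [0.0, -0.0, 0.0112] |s|mm 11.2
```

View pics/s3o.png

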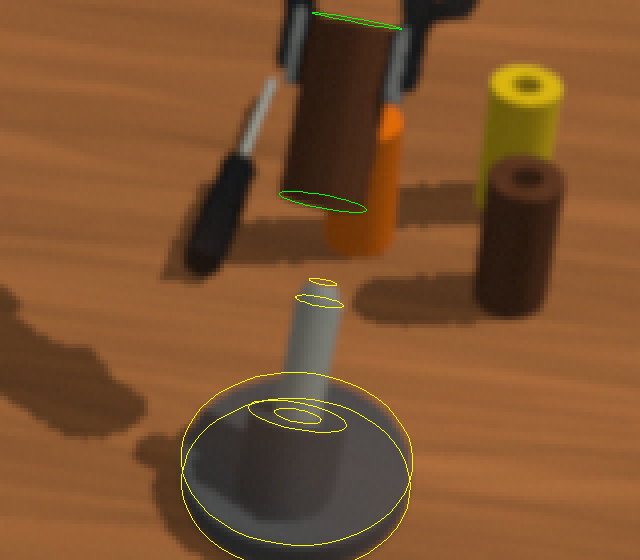

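The overlay agrees with the picture to within about 1 px. The sleeve needs about +7.5 mm along tool y. I'll correct that, come down to just above the tip and check again.

{"api": "apply_moves", "payload": {
  "moves": [
    [-0.008,-0.035,-0.006,-0.0002,0.0019,0.0065,-1],
    [-0.008,-0.035,-0.006,-0.0002,0.0019,0.0065,-1],
    [-0.008,-0.035,-0.006,-0.0002,0.0019,0.0065,-1],
    [-0.008,-0.035,-0.006,-0.0002,0.0019,0.0065,-1],
    [0,0,0,0,0,0,-1],
    [0,0,0,0,0,0,-1],
    [0,0,0,0,0,0,-1],
    [0,0,0,0,0,0,-1]
  ]
}}

```text
clock: 10.17
tcp_pos: [0.5654, 0.0579, 0.1662]
orientation: [0.193, 2.586, -0.055]
contact_force: [0.0, -0.2, 0.1]
grip_width: 0.042
gripper_force: 41.0
```

```bash
cat > chk.py <<'E'
from h import *
import sys
p,q=pose(); z=pinz(); tz=q.apply([0,0,1]); b=p+tz*.0534; d=b-O
print("clock",telemetry.get_obs()["clock"],"ang",np.degrees(np.arccos(-tz@z)).round(2),"h",(d@z).round(4),"lat",q.inv().apply(d-z*(d@z)).round(4),telemetry.get_obs()["contact_force"].round(1))
S=cam("scene"); f=grab_frame("scene"); px=proj(S,np.array([b-tz*.045]))[0]
ds=[x for x in silhouettes("sleeve_a","scene")]; print(px,[(np.round(x["extent"]),round(x["p"],2)) for x in ds])
if len(sys.argv)>1:
    f=cv2.resize(f[140:290,260:420],None,fx=4,fy=4,interpolation=3); cv2.imwrite("pics/%s.png"%sys.argv[1],f)
E
python3 chk.py s4
```

```text
clock 10.1667 ang 0.05 h 0.0832 lat [0.0005 0.0011 0.    ] [ 0.  -0.2  0.1]
[344.31363439 181.45635843] [(array([345., 182.,  25.,  46.]), 0.97), (array([389., 197.,  22.,  47.]), 0.83), (array([388., 173.,  23.,  35.]), 0.57), (array([354., 191.,   3.,  18.]), 0.5)]
```

View pics/s4.png

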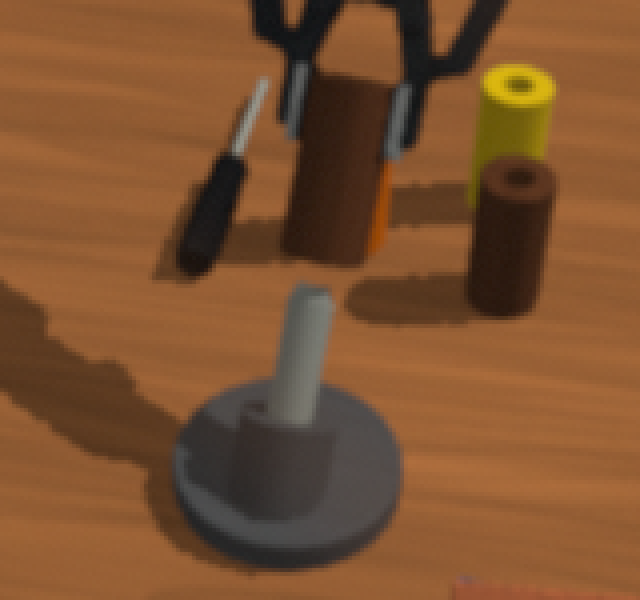

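{"api": "apply_moves", "payload": {
  "moves": [
    [0,0,0,-0.0005,-0.0015,0,-1],
    [0,0,0,-0.0005,-0.0015,0,-1],
    [0,0,0,0,0,0.006,-1],
    [0,0,0,0,0,0.006,-1],
    [0,0,0,0,0,0.006,-1],
    [0,0,0,0,0,0.005,-1],
    [0,0,0,0,0,0.005,-1],
    [0,0,0,0,0,0,-1]
  ]
}}

```text
clock: 10.93
tcp_pos: [0.5803, 0.0522, 0.1423]
orientation: [0.194, 2.586, -0.055]
contact_force: [-0.3, -0.1, -0.6]
grip_width: 0.0426
gripper_force: 41.0
```

```bash
python3 chk.py
```

```text
clock 10.9333 ang 0.04 h 0.0547 lat [-0.0004 -0.0023 -0.    ] [-0.3 -0.1 -0.6]
[339.86735157 195.26658612] [(array([387., 174.,  22.,  33.]), 0.8), (array([312., 190.,  20.,  38.]), 0.65), (array([388., 198.,  22.,  47.]), 0.6), (array([339., 193.,  24.,  47.]), 0.55), (array([350., 183.,  17.,  38.]), 0.52)]
```

{"api": "apply_moves", "payload": {
  "moves": [
    [0,0,0,0,0,0.004,-1],
    [0,0,0,0,0,0.004,-1],
    [0,0,0,0,0,0.004,-1],
    [0,0,0,0,0,0.004,-1],
    [0,0,0,0,0,0.004,-1],
    [0,0,0,0,0,0,-1],
    [0,0,0,0,0,0,-1],
    [0,0,0,0,0,0,-1]
  ]
}}

```text
clock: 11.7
tcp_pos: [0.5905, 0.0511, 0.126]
orientation: [0.193, 2.585, -0.055]
contact_force: [-0.6, -0.0, -0.1]
grip_width: 0.0426
gripper_force: 41.0
```

```bash
python3 chk.py s5
```

```text
clock 11.7 ang 0.05 h 0.0354 lat [-0.0006 -0.0018 -0.    ] [-0.6 -0.  -0.1]
[338.31201844 204.76701419] [(array([338., 204.,  23.,  50.]), 0.97), (array([389., 173.,  24.,  38.]), 0.7), (array([388., 199.,  24.,  45.]), 0.67), (array([348., 175.,  12.,  13.]), 0.51), (array([169., 204.,  64.,  48.]), 0.42)]
```

View pics/s5.png

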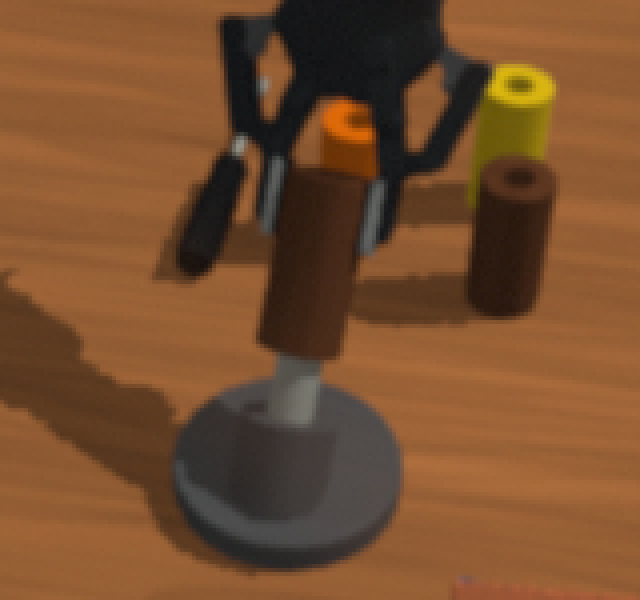

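The sleeve is over the pin, axes centred (301 against 299 px at row 355), with no contact force. Continue down.

{"api": "apply_moves", "payload": {
  "moves": [
    [0,0,0,0,0,0.005,-1],
    [0,0,0,0,0,0.005,-1],
    [0,0,0,0,0,0.005,-1],
    [0,0,0,0,0,0.005,-1],
    [0,0,0,0,0,0.004,-1],
    [0,0,0,0,0,0.004,-1],
    [0,0,0,0,0,0.003,-1],
    [0,0,0,0,0,0,-1]
  ]
}}

```text
clock: 12.47
tcp_pos: [0.6066, 0.0486, 0.099]
orientation: [0.193, 2.586, -0.055]
contact_force: [-0.3, -0.3, -1.0]
grip_width: 0.0426
gripper_force: 41.0
```

```bash
python3 chk.py
```

```text
clock 12.4667 ang 0.04 h 0.0039 lat [-0.0003 -0.0018 -0.    ] [-0.3 -0.3 -1. ]
[335.42311954 220.01942193] [(array([335., 219.,  28.,  48.]), 0.86), (array([388., 198.,  20.,  43.]), 0.83), (array([388., 175.,  22.,  30.]), 0.67), (array([345., 190.,  12.,  18.]), 0.63)]
```

{"api": "apply_moves", "payload": {
  "moves": [
    [0,0,0,0,0,0.002,-1],
    [0,0,0,0,0,0.002,-1],
    [0,0,0,0,0,0.001,-1],
    [0,0,0,0,0,0,-1],
    [0,0,0,0,0,0,-1],
    [0,0,0,0,0,0,-1],
    [0,0,0,0,0,0,-1],
    [0,0,0,0,0,0,-1]
  ]
}}

```text
clock: 13.23
tcp_pos: [0.6088, 0.0481, 0.0959]
orientation: [0.194, 2.584, -0.055]
contact_force: [-11.8, -1.0, 16.7]
grip_width: 0.0426
gripper_force: 40.8
```

```bash
python3 chk.py
```

```text
clock 13.2333 ang 0.08 h 0.0001 lat [-0.0007 -0.002  -0.    ] [-11.8  -1.   16.7]
[334.92570665 221.85333588] [(array([336., 223.,  28.,  47.]), 0.91), (array([389., 200.,  22.,  45.]), 0.8), (array([387., 173.,  24.,  34.]), 0.78), (array([345., 191.,  11.,  19.]), 0.66)]
```

The force is 20 N purely along the pin at h ≈ 0, so the sleeve is home. I'll let it sit there released for a moment, then regrip and withdraw.

{"api": "apply_moves", "payload": {
  "moves": [
    [0,0,0,0,0,-0.002,-1],
    [0,0,0,0,0,0,1],
    [0,0,0,0,0,0,1],
    [0,0,0,0,0,0,1],
    [0,0,0,0,0,0,1],
    [0,0,0,0,0,0,1],
    [0,0,0,0,0,0,1],
    [0,0,0,0,0,0,1]
  ]
}}

```text
clock: 14.0
tcp_pos: [0.6081, 0.0484, 0.0966]
orientation: [0.193, 2.586, -0.055]
contact_force: [-0.6, 0.3, -0.6]
grip_width: 0.0854
gripper_force: 0.0
```

```bash
python3 chk.py
```

```text
clock 14.0 ang 0.05 h 0.001 lat [-0.0003 -0.0018 -0.    ] [-0.6  0.3 -0.6]
[335.16303217 221.40044017] [(array([387., 198.,  23.,  43.]), 0.94), (array([389., 167.,  18.,  24.]), 0.7), (array([336., 222.,  24.,  47.]), 0.65), (array([349., 191.,  19.,  18.]), 0.63)]
```

{"api": "apply_moves", "payload": {
  "moves": [
    [0,0,0,0,0,0,-1],
    [0,0,0,0,0,0,-1],
    [0,0,0,0,0,0,-1],
    [0,0,0,0,0,0,-1],
    [0,0,0,0,0,0,-1],
    [0,0,0,0,0,0,-1],
    [0,0,0,0,0,0,-1],
    [0,0,0,0,0,0,-1]
  ]
}}

```text
clock: 14.77
tcp_pos: [0.6081, 0.0485, 0.0969]
orientation: [0.193, 2.585, -0.055]
contact_force: [-3.2, -0.8, 4.6]
grip_width: 0.0424
gripper_force: 40.0
```

```bash
python3 chk.py; python3 - <<'E'
from h import *
p,q=pose(); rg=rot(AZ,np.radians(31.5)); z=pinz()
a=plan(p,q,p+z*.11,q,8)
g=np.array([.535,.31,.20]); a=plan(*a,g,rot(np.radians(180-2)),16)
plan(*a,np.array([.535,.31,.064]),a[1],8)
E
```

```text
clock 14.7667 ang 0.06 h 0.0013 lat [-0.0005 -0.0018 -0.    ] [-3.2 -0.8  4.6]
[335.18468805 221.30996218] [(array([389., 174.,  22.,  34.]), 0.85), (array([387., 198.,  26.,  45.]), 0.79), (array([336., 222.,  24.,  47.]), 0.67), (array([346., 190.,  10.,  19.]), 0.61)]
rows=8 turn [0.0, 0.0, 0.0] shift [-0.0, 0.0, -0.0137] |s|mm 13.8
rows=16 turn [-0.019, 0.328, -0.067] shift [0.0023, 0.0156, -0.0014] |s|mm 15.9
rows=8 turn [0.0, 0.0, 0.0] shift [-0.0, 0.0, 0.017] |s|mm 17.0
```

{"api": "apply_moves", "payload": {
  "moves": [
    [0,0,0,0,0,-0.0137,-1],
    [0,0,0,0,0,-0.0137,-1],
    [0,0,0,0,0,-0.0137,-1],
    [0,0,0,0,0,-0.0137,-1],
    [0,0,0,0,0,-0.0137,-1],
    [0,0,0,0,0,-0.0137,-1],
    [0,0,0,0,0,-0.0137,-1],
    [0,0,0,0,0,-0.0137,-1]
  ]
}}

```text
clock: 15.53
tcp_pos: [0.5509, 0.0569, 0.1904]
orientation: [0.194, 2.586, -0.055]
contact_force: [-0.1, 0.9, -0.1]
grip_width: 0.0422
gripper_force: 41.1
```

{"api": "apply_moves", "payload": {
  "moves": [
    [-0.019,0.328,-0.067,0.0023,0.0156,-0.0014,-1],
    [-0.019,0.328,-0.067,0.0023,0.0156,-0.0014,-1],
    [-0.019,0.328,-0.067,0.0023,0.0156,-0.0014,-1],
    [-0.019,0.328,-0.067,0.0023,0.0156,-0.0014,-1],
    [-0.019,0.328,-0.067,0.0023,0.0156,-0.0014,-1],
    [-0.019,0.328,-0.067,0.0023,0.0156,-0.0014,-1],
    [-0.019,0.328,-0.067,0.0023,0.0156,-0.0014,-1],
    [-0.019,0.328,-0.067,0.0023,0.0156,-0.0014,-1]
  ]
}}

```text
clock: 16.2
tcp_pos: [0.5455, 0.1841, 0.1917]
orientation: [0.13, 2.867, -0.03]
contact_force: [0.5, -0.6, -1.5]
grip_width: 0.0422
gripper_force: 41.2
```

{"api": "apply_moves", "payload": {
  "moves": [
    [-0.019,0.328,-0.067,0.0023,0.0156,-0.0014,-1],
    [-0.019,0.328,-0.067,0.0023,0.0156,-0.0014,-1],
    [-0.019,0.328,-0.067,0.0023,0.0156,-0.0014,-1],
    [-0.019,0.328,-0.067,0.0023,0.0156,-0.0014,-1],
    [-0.019,0.328,-0.067,0.0023,0.0156,-0.0014,-1],
    [-0.019,0.328,-0.067,0.0023,0.0156,-0.0014,-1],
    [-0.019,0.328,-0.067,0.0023,0.0156,-0.0014,-1],
    [-0.019,0.328,-0.067,0.0023,0.0156,-0.0014,-1]
  ]
}}

```text
clock: 16.87
tcp_pos: [0.5341, 0.3099, 0.1991]
orientation: [-0.053, -3.138, 0.001]
contact_force: [0.7, 0.2, 0.5]
grip_width: 0.0425
gripper_force: 41.2
```

```bash
python3 - <<'E'
from h import *
p,q=pose(); print(p.round(4),telemetry.get_obs()["clock"],q.as_matrix().round(3).tolist(),telemetry.get_obs()["grip_width"])
rg=rot(np.radians(178)); a=plan(p,q,np.array([.535,.31,.075]),rg,8)
# held sleeve check
S=cam("scene"); grab_frame("scene"); b=p+q.apply([0,0,.0534]); px=proj(S,np.array([b-q.apply([0,0,.045])]))[0]; m=mask("sleeve_a","scene",px); print(px)
if m is not None: print(fit(tube,[*b,0,0],[(S,m)]), b)
E
```

```text
[0.5341 0.3099 0.1991] 16.8667 [[-0.999, 0.034, -0.003], [0.034, 0.999, -0.0], [0.003, -0.001, -1.0]] 0.042456913557150054
rows=8 turn [-0.001, -0.004, 0.001] shift [-0.0001, 0.0, 0.0155] |s|mm 15.5
[479.53903077 172.01990452]
(array([0.51928781, 0.31310861, 0.13780755, 0.03718892, 0.01364178]), np.float64(0.3719637044754439)) [0.53393134 0.30982689 0.14566003]
```

{"api": "apply_moves", "payload": {
  "moves": [
    [0,0,0,0,0,0.019,-1],
    [0,0,0,0,0,0.019,-1],
    [0,0,0,0,0,0.019,-1],
    [0,0,0,0,0,0.019,-1],
    [0,0,0,0,0,0.019,-1],
    [0,0,0,0,0,0.019,-1],
    [0,0,0,0,0,0.018,-1],
    [0,0,0,0,0,0,-1]
  ]
}}

```text
clock: 17.63
tcp_pos: [0.5319, 0.3066, 0.0636]
orientation: [-0.054, -3.136, 0.007]
contact_force: [-0.4, -1.2, -0.9]
grip_width: 0.0419
gripper_force: 41.2
```

{"api": "apply_moves", "payload": {
  "moves": [
    [0,0,0,0,0,0.002,-1],
    [0,0,0,0,0,0.001,-1],
    [0,0,0,0,0,0.001,-1],
    [0,0,0,0,0,0.001,-1],
    [0,0,0,0,0,0.001,-1],
    [0,0,0,0,0,0,-1],
    [0,0,0,0,0,0,-1],
    [0,0,0,0,0,0,-1]
  ]
}}

```text
clock: 18.3
tcp_pos: [0.5343, 0.3094, 0.0617]
orientation: [-0.053, -3.141, 0.0]
contact_force: [-0.6, 0.1, -1.5]
grip_width: 0.0423
gripper_force: 41.2
```

{"api": "apply_moves", "payload": {
  "moves": [
    [0,0,0,0,0,0.001,-1],
    [0,0,0,0,0,0.001,-1],
    [0,0,0,0,0,0.001,-1],
    [0,0,0,0,0,0.001,-1],
    [0,0,0,0,0,0,-1],
    [0,0,0,0,0,0,-1],
    [0,0,0,0,0,0,-1],
    [0,0,0,0,0,0,-1]
  ]
}}

```text
clock: 18.97
tcp_pos: [0.5347, 0.3094, 0.0592]
orientation: [0.054, 3.141, -0.0]
contact_force: [-3.1, -2.7, 13.7]
grip_width: 0.0422
gripper_force: 42.8
```

{"api": "apply_moves", "payload": {
  "moves": [
    [0,0,0,0,0,-0.001,-1],
    [0,0,0,0,0,0,1],
    [0,0,0,0,0,0,1],
    [0,0,0,0,0,0,1],
    [0,0,0,0,0,0,1],
    [0,0,0,0,0,0,1],
    [0,0,0,0,0,0,1],
    [0,0,0,0,0,0,1]
  ]
}}

```text
clock: 19.63
tcp_pos: [0.5342, 0.3093, 0.0584]
orientation: [-0.054, -3.14, 0.0]
contact_force: [0.2, 0.4, -0.2]
grip_width: 0.0851
gripper_force: 0.0
```

{"api": "apply_moves", "payload": {
  "moves": [
    [0,0,0,0,0,-0.012,1],
    [0,0,0,0,0,-0.018,1],
    [0,0,0,0,0,-0.02,1],
    [0,0,0,0,0,-0.02,1],
    [0,0,0,0,0,-0.02,1],
    [0,0,0,0,0,-0.02,1],
    [0,0,0,0,0,-0.02,1],
    [0,0,0,0,0,-0.02,1]
  ]
}}

```text
clock: 20.3
tcp_pos: [0.5342, 0.3094, 0.2106]
orientation: [0.053, 3.141, 0.001]
contact_force: [0.2, -0.2, 0.3]
grip_width: 0.0856
gripper_force: 0.0
```

```bash
python3 - <<'E'
from h import *
W=cam("wrist"); S=cam("scene"); grab_frame("wrist"); grab_frame("scene")
P=np.array([[.535,.31,.05]]); 
ob=[(c,mask("sleeve_a",n,proj(c,P)[0])) for n,c in(("wrist",W),("scene",S))]
print("A",fit(tube,[.535,.31,.005,0,0],ob))
P=np.array([[.467,.148,.045]])
ob=[(c,mask("sleeve_a",n,proj(c,P)[0])) for n,c in(("wrist",W),("scene",S))]
print("L",fit(cyl(.022),[.467,.148,.09],ob))
p,q=pose(); print(p,telemetry.get_obs()["clock"]); rg=rot(np.radians(175))
a=plan(p,q,np.array([.467,.1482,.17]),rg,8)
plan(*a,np.array([.467,.1482,.052]),rg,8)
E
```

```text
A (array([ 0.53181928,  0.30834374,  0.00514886, -0.02100379,  0.00769623]), np.float64(0.6168580511171936))
L (array([0.46672837, 0.14852702, 0.08779243]), np.float64(0.4696013953206793))
[0.53373771 0.30895142 0.20784442] 20.6
rows=8 turn [-0.001, -0.002, 0.063] shift [0.0072, -0.0205, 0.0047] |s|mm 22.3
rows=8 turn [0.0, 0.0, 0.0] shift [-0.0, 0.0, 0.0148] |s|mm 14.8
```

The fitting sleeve stands upright in the tray (underside z ≈ 0.005). On to the other one.

{"api": "apply_moves", "payload": {
  "moves": [
    [0,0,0.063,0.0073,-0.0204,0.0047,1],
    [0,0,0.063,0.0073,-0.0204,0.0047,1],
    [0,0,0.063,0.0073,-0.0204,0.0047,1],
    [0,0,0.063,0.0073,-0.0204,0.0047,1],
    [0,0,0.063,0.0073,-0.0204,0.0047,1],
    [0,0,0.063,0.0073,-0.0204,0.0047,1],
    [0,0,0.063,0.0073,-0.0204,0.0047,1],
    [0,0,0.063,0.0073,-0.0204,0.0047,1]
  ]
}}

```text
clock: 21.27
tcp_pos: [0.4654, 0.1485, 0.1698]
orientation: [-0.137, -3.136, 0.002]
contact_force: [0.3, -1.5, -0.3]
grip_width: 0.0853
gripper_force: 0.0
```

```bash
python3 - <<'E'
from h import *
p,q=pose(); print(p.round(4),telemetry.get_obs()["clock"])
plan(p,q,np.array([.467,.1482,.053]),rot(np.radians(175)),8)
E
```

```text
[0.4654 0.1485 0.1698] 21.2667
rows=8 turn [-0.001, -0.003, 0.0] shift [-0.0002, -0.0, 0.0146] |s|mm 14.6
```

{"api": "apply_moves", "payload": {
  "moves": [
    [0,0,0,-0.0002,0,0.0146,1],
    [0,0,0,-0.0002,0,0.0146,1],
    [0,0,0,-0.0002,0,0.0146,1],
    [0,0,0,-0.0002,0,0.0146,1],
    [0,0,0,-0.0002,0,0.0146,1],
    [0,0,0,-0.0002,0,0.0146,1],
    [0,0,0,-0.0002,0,0.0146,1],
    [0,0,0,0,0,0.0146,1]
  ]
}}

```text
clock: 21.93
tcp_pos: [0.4671, 0.1493, 0.0526]
orientation: [-0.136, -3.136, 0.001]
contact_force: [-0.3, -0.2, -0.3]
grip_width: 0.0854
gripper_force: 0.0
```

{"api": "apply_moves", "payload": {
  "moves": [
    [0,0,0,0,0,0,-1],
    [0,0,0,0,0,0,-1],
    [0,0,0,0,0,0,-1],
    [0,0,0,0,0,0,-1],
    [0,0,0,0,0,0,-1],
    [0,0,0,0,0,0,-1],
    [0,0,0,0,0,0,-1],
    [0,0,0,0,0,0,-1]
  ]
}}

```text
clock: 22.6
tcp_pos: [0.4686, 0.1498, 0.0548]
orientation: [0.137, 3.138, 0.0]
contact_force: [-0.4, -0.4, 5.5]
grip_width: 0.0431
gripper_force: 41.1
```

{"api": "apply_moves", "payload": {
  "moves": [
    [0,0,0,0,0,-0.02,-1],
    [0,0,0,0,0,-0.02,-1],
    [0,0,0,0,0,-0.02,-1],
    [0,0,0,0,0,-0.02,-1],
    [0,0,0,0,0,-0.02,-1],
    [0,0,0,0,0,-0.02,-1],
    [0,0,0,0,0,-0.02,-1],
    [0,0,0,0,0,-0.02,-1]
  ]
}}

```text
clock: 23.27
tcp_pos: [0.4675, 0.1494, 0.2149]
orientation: [-0.136, -3.138, 0.001]
contact_force: [0.5, 1.2, -1.6]
grip_width: 0.0436
gripper_force: 41.2
```

```bash
python3 - <<'E'
from h import *
p,q=pose(); print(p.round(4),telemetry.get_obs()["clock"])
rg=rot(np.radians(180)); 
a=plan(p,q,np.array([.532,-.364,.21]),rg,24)
plan(*a,np.array([.532,-.364,.066]),rg,8)
E
```

```text
[0.4675 0.1494 0.2149] 23.2667
rows=24 turn [-0.0, -0.0, -0.035] shift [-0.0037, -0.0213, 0.0002] |s|mm 21.6
rows=8 turn [0.0, 0.0, 0.0] shift [-0.0, 0.0, 0.018] |s|mm 18.0
```

{"api": "apply_moves", "payload": {
  "moves": [
    [0,0,-0.035,-0.0037,-0.0213,0.0002,-1],
    [0,0,-0.035,-0.0037,-0.0213,0.0002,-1],
    [0,0,-0.035,-0.0037,-0.0213,0.0002,-1],
    [0,0,-0.035,-0.0037,-0.0213,0.0002,-1],
    [0,0,-0.035,-0.0037,-0.0213,0.0002,-1],
    [0,0,-0.035,-0.0037,-0.0213,0.0002,-1],
    [0,0,-0.035,-0.0037,-0.0213,0.0002,-1],
    [0,0,-0.035,-0.0037,-0.0213,0.0002,-1]
  ]
}}

```text
clock: 23.93
tcp_pos: [0.4845, -0.0235, 0.2123]
orientation: [-0.09, -3.139, 0.0]
contact_force: [0.2, 0.1, -0.4]
grip_width: 0.0433
gripper_force: 41.2
```

{"api": "apply_moves", "payload": {
  "moves": [
    [0,0,-0.035,-0.0037,-0.0213,0.0002,-1],
    [0,0,-0.035,-0.0037,-0.0213,0.0002,-1],
    [0,0,-0.035,-0.0037,-0.0213,0.0002,-1],
    [0,0,-0.035,-0.0037,-0.0213,0.0002,-1],
    [0,0,-0.035,-0.0037,-0.0213,0.0002,-1],
    [0,0,-0.035,-0.0037,-0.0213,0.0002,-1],
    [0,0,-0.035,-0.0037,-0.0213,0.0002,-1],
    [0,0,-0.035,-0.0037,-0.0213,0.0002,-1]
  ]
}}

```text
clock: 24.6
tcp_pos: [0.5065, -0.1949, 0.2106]
orientation: [-0.044, -3.14, -0.0]
contact_force: [-0.1, 0.1, -0.3]
grip_width: 0.0435
gripper_force: 41.1
```

{"api": "apply_moves", "payload": {
  "moves": [
    [0,0,-0.035,-0.0037,-0.0213,0.0002,-1],
    [0,0,-0.035,-0.0037,-0.0213,0.0002,-1],
    [0,0,-0.035,-0.0037,-0.0213,0.0002,-1],
    [0,0,-0.035,-0.0037,-0.0213,0.0002,-1],
    [0,0,-0.035,-0.0037,-0.0213,0.0002,-1],
    [0,0,-0.035,-0.0037,-0.0213,0.0002,-1],
    [0,0,-0.035,-0.0037,-0.0213,0.0002,-1],
    [0,0,-0.035,-0.0037,-0.0213,0.0002,-1]
  ]
}}

```text
clock: 25.27
tcp_pos: [0.5335, -0.3656, 0.2089]
orientation: [0.002, -3.14, -0.001]
contact_force: [-0.9, 0.4, -1.2]
grip_width: 0.0435
gripper_force: 41.1
```

```bash
python3 - <<'E'
from h import *
p,q=pose(); print(p.round(4),telemetry.get_obs()["clock"],q.as_matrix()[:,2].round(3))
plan(p,q,np.array([.532,-.364,.066]),rot(np.radians(180)),8)
E
```

```text
[ 0.5335 -0.3656  0.2089] 25.2667 [-0.001  0.    -1.   ]
rows=8 turn [0.001, -0.002, 0.002] shift [0.0002, 0.0002, 0.0179] |s|mm 17.9
```

{"api": "apply_moves", "payload": {
  "moves": [
    [0,0,0,0.0002,0.0002,0.02,-1],
    [0,0,0,0.0002,0.0002,0.02,-1],
    [0,0,0,0.0002,0.0002,0.02,-1],
    [0,0,0,0.0002,0.0002,0.02,-1],
    [0,0,0,0.0002,0.0002,0.02,-1],
    [0,0,0,0.0002,0.0002,0.02,-1],
    [0,0,0,0,0,0.02,-1],
    [0,0,0,0,0,0.002,-1]
  ]
}}

```text
clock: 25.93
tcp_pos: [0.5299, -0.3618, 0.0632]
orientation: [0.002, -3.135, -0.006]
contact_force: [-1.5, 0.7, -1.0]
grip_width: 0.0432
gripper_force: 41.1
```

{"api": "apply_moves", "payload": {
  "moves": [
    [0,0,0,0,0,0.001,-1],
    [0,0,0,0,0,0.001,-1],
    [0,0,0,0,0,0.001,-1],
    [0,0,0,0,0,0.001,-1],
    [0,0,0,0,0,0.001,-1],
    [0,0,0,0,0,0,-1],
    [0,0,0,0,0,0,-1],
    [0,0,0,0,0,0,-1]
  ]
}}

```text
clock: 26.6
tcp_pos: [0.5327, -0.3637, 0.0627]
orientation: [0.002, -3.141, 0.001]
contact_force: [0.1, 0.1, -1.0]
grip_width: 0.0433
gripper_force: 41.2
```

{"api": "apply_moves", "payload": {
  "moves": [
    [0,0,0,0,0,0.001,-1],
    [0,0,0,0,0,0.001,-1],
    [0,0,0,0,0,0.001,-1],
    [0,0,0,0,0,0.0005,-1],
    [0,0,0,0,0,0,-1],
    [0,0,0,0,0,0,-1],
    [0,0,0,0,0,0,-1],
    [0,0,0,0,0,0,-1]
  ]
}}

```text
clock: 27.27
tcp_pos: [0.5329, -0.3638, 0.0599]
orientation: [-0.001, 3.141, -0.001]
contact_force: [-1.2, 0.1, 6.7]
grip_width: 0.0434
gripper_force: 41.6
```

Contact. Release and rise.

{"api": "apply_moves", "payload": {
  "moves": [
    [0,0,0,0,0,0,1],
    [0,0,0,0,0,0,1],
    [0,0,0,0,0,0,1],
    [0,0,0,0,0,0,1],
    [0,0,0,0,0,0,1],
    [0,0,0,0,0,0,1],
    [0,0,0,0,0,0,1],
    [0,0,0,0,0,0,1]
  ]
}}

```text
clock: 27.93
tcp_pos: [0.5326, -0.3636, 0.0589]
orientation: [0.002, -3.141, 0.0]
contact_force: [-0.6, -0.4, -0.1]
grip_width: 0.0853
gripper_force: 0.0
```

{"api": "apply_moves", "payload": {
  "moves": [
    [0,0,0,0,0,-0.012,1],
    [0,0,0,0,0,-0.018,1],
    [0,0,0,0,0,-0.02,1],
    [0,0,0,0,0,-0.02,1],
    [0,0,0,0,0,-0.02,1],
    [0,0,0,0,0,-0.02,1],
    [0,0,0,0,0,-0.02,1],
    [0,0,0,0,0,-0.01,1]
  ]
}}

```text
clock: 28.6
tcp_pos: [0.5337, -0.3643, 0.2027]
orientation: [-0.001, 3.138, -0.004]
contact_force: [0.8, -0.1, -0.3]
grip_width: 0.0853
gripper_force: 0.0
```

```bash
python3 - <<'E'
from h import *
W=cam("wrist"); S=cam("scene"); grab_frame("wrist"); f=grab_frame("scene"); cv2.imwrite("pics/end.png",f)
P=np.array([[.533,-.364,.05]]); 
ob=[(c,mask("sleeve_a",n,proj(c,P)[0])) for n,c in(("wrist",W),("scene",S))]
print("B",fit(tube,[.533,-.364,.005,0,0],ob))
P=np.array([[.535,.31,.05]]); print("A",fit(tube,[.533,.31,.005,0,0],[(S,mask("sleeve_a","scene",proj(S,P)[0]))]))
print(telemetry.get_obs()["clock"],telemetry.get_obs()["tcp_pos"])
E
```

```text
B (array([ 5.30703247e-01, -3.65436050e-01,  4.84403890e-03,  7.77968909e-05,
       -1.09588445e-03]), np.float64(0.6406610393342678))
A (array([ 0.53506273,  0.30954869,  0.01006866,  0.06821208, -0.03309694]), np.float64(0.25987810237569053))
28.85 [ 0.53196214 -0.36320193  0.1977095 ]
```

View pics/end.png

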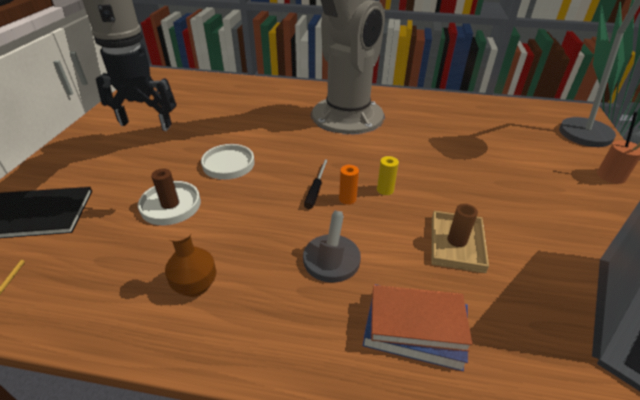

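The final scene view shows one sleeve upright in the tray at (462,226) and the other upright in the right-hand dish at (166,188). The vase, books and screwdriver have not moved, and the arm is clear.

```bash
python3 -c "
from bench import order; print(order.hand_in())"
```

```text
the job is handed in; nothing more can be done
None
```

I handed the job in at about 29 s of the 72 s limit. The wide-bore sleeve went fully home on the pin, sat there released for a moment and now stands upright in the tray. The narrow-bore sleeve stands upright in the right-hand dish; I told it apart by its bore and did not try it on the pin.

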